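Clear the station and build an interlocked tote stack

ROBOT

A 6-joint arm with a two-finger parallel gripper is mounted at the origin on a cart in front of the work surface, level with it; the furniture and walls round the work are solid. World frame = base frame: x ahead of the robot, y to its left, z up, the work surface at z = 0. Lengths are in mm, angles in rad, forces in N, time in s.
With the tool pointing down it reaches from about 425 to 950 mm from the base axis. Payload 3.5 kg.
Tool frame: the origin (TCP) lies between the finger pads; the fingertips stand 8 mm ahead of it and the grasp point (between the pads) lies 11 mm behind it; z points along the fingers, y is the line along which they close (so a half turn about z gives the same grasp; the last joint's range is limited). The gripper opens to 85 mm and grips with 20 to 120 N. Pads are 22 mm wide; open, the fingers measure 114 mm over their backs; the gripper's body (76 mm by 85 mm) begins 54 mm behind the grasp point. The pads swing forward as they close: fully open they stand 13 mm farther back than shut.
Start: joints at [1.067, 0.286, 1.577, -0, 1.279, -0.15], TCP at [233.827, 633.191, 239.325] pointing down, gripper open.
Joint ranges: [-2.77, 2.77], [-0.9, 2.22], [0.21, 2.48], [-1.53, 4.67], [0.24, 2.81], [-2.84, 2.84]. Speed limits (rad/s): [2.79, 2.79, 3.14, 3.14, 3.14, 3.14].

INTERFACE

Orientations are given as [roll, pitch, yaw] about the fixed x, y, z axes, in that order (R = Rz(yaw) Ry(pitch) Rx(roll)).
In Python, from station import bot, cams gives the robot as it stands. Calls block until the motion is done:
- bot.reach(position, orientation): joint-space move of the TCP to a pose.
- bot.move_l(position, frame=None, speed=150, f_stop=None): straight line of the TCP; frame=None keeps the orientation; speed is the mean speed in mm/s. With f_stop (N) it stops when the force on the tool has changed by that much, and returns True; else False.
- bot.movej(angles): joint-space move.
- bot.move_gripper(opening, grip_force=None): finger opening in mm; grip_force is the grip in N (None keeps the last); returns when the fingers have stopped.
- bot.dwell(seconds).
- bot.inverse_kinematics(position, orientation): joint angles nearest the present ones, or None.
- cams.camera(name): name is "scene" or "top" or "wrist"; returns a dict with "pixels" (384x512x3 uint8, red, green, blue), "mtx" (3x3 intrinsics, pixels), "R" (3x3) and "t" (3): a world point X has camera coordinates R X + t. Camera axes: x right, y down, z forward; pixel columns grow to the right and rows downward; lengths in mm; the calibration is good to about 2 mm. A picture is of the moment at which its call begins. There is no depth.
A pose or a line that the arm cannot do raises bot.PlanningError and nothing moves.
- bot.finish_job(): hands the job in; it is judged then, once.
Readings, each from a call of its own:
- bot.read_t(): time.
- bot.read_qpos(): joint angles.
- bot.read_qvel(): joint speeds.
- bot.read_effort(): joint torques, N m.
- bot.read_eef_pos(): TCP position.
- bot.read_tcp_rot(): TCP orientation.
- bot.read_wrist_force(): force on the tool from outside, world axes, zero at the start.
- bot.read_wrist_torque(): the same for the moment, N m.
- bot.read_width(): finger opening in mm.
- bot.read_grasp_force(): force on a finger pad.
Only numpy, scipy, OpenCV 4.12 (cv2) and the standard library are available. Lean on these libraries where they do the work, as an engineer would, in place of code of your own. Each camera call takes 0.05 s, during which the arm holds its last target. There are 200 camera calls.

TASK

Wipe the broken crucible chips off the white plate into its catch trough with the scraper block (sharp: never touch them with the fingers), and stand the scraper back on the bench. Then set the grey tote flat, square and central on the plate between the curbs, drop every loose rubber stopper into it, and stack the blue tote on the grey one turned end for end so that they interlock instead of nesting, then the green tote, if there is one, on the blue one, turned end for end to the blue. Leave the beaker, the timer and the white box where they are.

Things in the scene. Friction and masses are not known exactly. Their poses are not given: they have to be found in the camera images.
- plate (a point): centre of the top face of the white plate of the fixed stacking station, 25 mm above the bench. x along the plate's 150 mm length, y across its 130 mm width (edges at y = -65 and +65 mm), z up. Curbs 8 mm high above the plate, 6 mm thick, run along both x ends and the -y edge; the +y edge is open and drops into the catch trough
- trough (a point): centre of the floor of the catch trough along the plate's open +y edge, 4 mm above the bench (21 mm below the plate); 150 mm long along x, from y = 65 to 122 mm of the plate, outer wall level with the plate; axes as the plate
- chip_1: chip of red-brown broken crucible clay on the plate, about 18 x 15 x 9 mm, 12 g, may be absent; origin at the centre of its underside as it first lies
- chip_2: chip of red-brown broken crucible clay on the plate, about 18 x 15 x 9 mm, 12 g, may be absent; origin at the centre of its underside as it first lies
- chip_3: chip of red-brown broken crucible clay on the plate, about 18 x 15 x 9 mm, 12 g, may be absent; origin at the centre of its underside as it first lies
- chip_4: chip of red-brown broken crucible clay on the plate, about 18 x 15 x 9 mm, 12 g, may be absent; origin at the centre of its underside as it first lies
- scraper_grip (a point): centre of the black grip of the orange scraper block, 40 mm above the block's flat underside. Block 138 (x) x 26 (y) x 22 mm high; the grip on top of it is 70 (x) x 18 (y) mm and reaches from 22 to 56 mm above the underside. x along the block, z up; both ways round are alike. 0.18 kg
- grey_tote_mid (a point): middle of the grey plastic tote, an open box 121 (x) x 66 (y) x 56 mm high, 0.16 kg; point 28 mm above its underside. z up, x towards the end with the yellow label holder. Grip it across y by the vertical rim skirt (34 to 56 mm above the underside, 66 mm wide); below, the sides slope in to 100 x 44 mm at the foot.
- blue_tote_mid (a point): middle of the blue plastic tote, an open box 121 (x) x 66 (y) x 56 mm high, 0.16 kg; point 28 mm above its underside. z up, x towards the end with the yellow label holder. Grip it across y by the vertical rim skirt (34 to 56 mm above the underside, 66 mm wide); below, the sides slope in to 100 x 44 mm at the foot.
- green_tote_mid (a point): middle of the green plastic tote, an open box 121 (x) x 66 (y) x 56 mm high, 0.16 kg; point 28 mm above its underside. z up, x towards the end with the yellow label holder. Grip it across y by the vertical rim skirt (34 to 56 mm above the underside, 66 mm wide); below, the sides slope in to 100 x 44 mm at the foot. May be absent.
- grey_tote_label (a point): point on the outside of the yellow-labelled end of the grey tote, 61 mm along x from its middle, 45 mm above its underside. Inner floor 3 mm thick; four ribs inside leave two bays on the centre line for small things: at x = +17 mm from the middle (42 x 38 mm at the floor) and x = -32 mm (31 x 38 mm). One stopper fits each bay; let it fall from the rim, as fingers do not fit in beside it.
- blue_tote_label (a point): point on the outside of the yellow-labelled end of the blue tote, 61 mm along x from its middle, 45 mm above its underside. The totes are alike: one set on another the same way round nests, 22 to 30 mm above it; turned 180 degrees about z it rests on the ribs, interlocked, 50 mm above it, its foot 6 mm inside the lower rim, with 2 to 5 mm play and 4 mm lead-ins.
- green_tote_label (a point): point on the outside of the yellow-labelled end of the green tote, 61 mm along x from its middle, 45 mm above its underside. (absent with it)
- stopper_1_mid (a point): middle of a brown rubber stopper, 28 mm across and 26 mm high, 12 g, may be absent
- stopper_2_mid (a point): middle of a brown rubber stopper, 28 mm across and 26 mm high, 12 g, may be absent
- beaker_mid (a point): middle of a glass beaker, 57 mm across, 69 mm high; bystander
- timer_mid (a point): middle of a white bench timer, 45 x 60 x 18 mm; bystander
- slide_box_mid (a point): middle of a small white box, 35 x 50 x 22 mm; bystander

How it is judged (in metres and radians):
On the way, in this order (a step that is already met when the one before it is completed fails the run):
1. every chip lies in the catch trough (x of chip_1 in the frame of plate between -0.08 and 0.08 m and y of chip_1 in the frame of plate between 0.062 and 0.126 m and z of each of chip_1, chip_2, chip_3, chip_4 in the frame of plate below -0.002 m and x of chip_2 in the frame of plate between -0.08 and 0.08 m and y of chip_2 in the frame of plate between 0.062 and 0.126 m and x of chip_3 in the frame of plate between -0.08 and 0.08 m and y of chip_3 in the frame of plate between 0.062 and 0.126 m and x of chip_4 in the frame of plate between -0.08 and 0.08 m and y of chip_4 in the frame of plate between 0.062 and 0.126 m), for 0.2 s.
2. the grey tote stands flat, square and central on the plate (z of grey_tote_mid in the frame of plate between 0.024 and 0.032 m and angle between grey_tote_mid's own z axis and vertical below 0.06 rad and horizontal distance between grey_tote_mid and plate below 0.036 m and angle between the x axis of grey_tote_mid and the x axis of plate, either way round below 0.2 rad), for 0.2 s.
At the end, for the whole second after the job is handed in: Chips in the trough; scraper upright on the bench; grey tote flat on the plate, within 36 mm of its centre, square within 0.2 rad; all stoppers inside it; blue on grey (and green on blue) level, turned end for end, 50 mm (within 4) higher, centred within 9 mm (all of step 1 and all of step 2 and height (world z) of scraper_grip below 0.046 m and angle between scraper_grip's own z axis and vertical below 0.1 rad and x of stopper_1_mid in the frame of grey_tote_mid between -0.05 and 0.05 m and y of stopper_1_mid in the frame of grey_tote_mid between -0.028 and 0.028 m and z of stopper_1_mid in the frame of grey_tote_mid between -0.028 and 0.02 m and x of stopper_2_mid in the frame of grey_tote_mid between -0.05 and 0.05 m and y of stopper_2_mid in the frame of grey_tote_mid between -0.028 and 0.028 m and z of stopper_2_mid in the frame of grey_tote_mid between -0.028 and 0.02 m and z of blue_tote_mid in the frame of grey_tote_mid between 0.046 and 0.054 m and horizontal distance between blue_tote_mid and grey_tote_mid below 0.009 m and angle between each of blue_tote_mid, green_tote_mid's own z axis and vertical below 0.06 rad and x of blue_tote_label in the frame of grey_tote_mid below -0.045 m and z of green_tote_mid in the frame of blue_tote_mid between 0.046 and 0.054 m and horizontal distance between green_tote_mid and blue_tote_mid below 0.009 m and x of green_tote_label in the frame of blue_tote_mid below -0.045 m); the robot touches nothing.
It fails at once if the fingers touch a chip (contact force between the fingers and chip_1 above 0.5 N or contact force between the fingers and chip_2 above 0.5 N or contact force between the fingers and chip_3 above 0.5 N or contact force between the fingers and chip_4 above 0.5 N).
It fails at once if the beaker, the timer or the white box is moved by more than 30 mm (distance of any of beaker_mid, timer_mid, slide_box_mid from where it was at the start of the episode above 0.03 m).
Of chip_1, chip_2, chip_3, chip_4 only 2 to 4 are there at a start; the rules pass over those that are not, and their reading is None.
Of green_tote, stopper_1, stopper_2 only 2 to 3 are there at a start; the rules pass over those that are not, and their reading is None.
At some moment in a run one of stopper_1, stopper_2, grey_tote, blue_tote, green_tote may be knocked a few centimetres aside while the robot is not near it.
It also fails if it takes over 210 s, if anything falls off the work surface, if the arm or the gripper's body presses on something with over 40 N, if the wrist force passes 120 N, or if a joint passes its speed limit or range.

## Working session

There is one attempt and no reset: what is moved stays moved. The work goes in short steps, each a Python script; the robot and the scene stay as the last script left them, time stands still between calls to the robot, and variables do not carry over. Pictures are saved under pics/ and viewed, at most 14 in all, crops included, and the job is handed in when it is done.

```bash
ls; mkdir -p pics
python3 - <<'E'
from station import bot,cams
import cv2,numpy as np
for n in("top","scene"):
    c=cams.camera(n); cv2.imwrite(f"pics/{n}0.png",cv2.resize(c["pixels"][:,:,::-1],(800,600),interpolation=cv2.INTER_CUBIC))
    R,t=np.array(c["R"]),np.array(c["t"]); print(n,np.round(-R.T@t),np.round(R,2).tolist(),np.round(c["mtx"]).tolist())
print(bot.read_tcp_rot(),bot.read_t())
E
```

```text
pics
top [ 460.   31. 1461.] [[0.02, -1.0, 0.03], [-1.0, -0.02, -0.08], [0.08, -0.03, -1.0]] [[457.0, 0.0, 248.0], [0.0, 457.0, 187.0], [0.0, 0.0, 1.0]]
scene [ 166. -684.  928.] [[0.87, -0.49, 0.0], [-0.35, -0.64, -0.69], [0.34, 0.6, -0.73]] [[348.0, 0.0, 253.0], [0.0, 348.0, 193.0], [0.0, 0.0, 1.0]]
[-3.13937172e+00 -3.01266810e-04  2.78778651e+00] 0.1
```

View pics/top0.png

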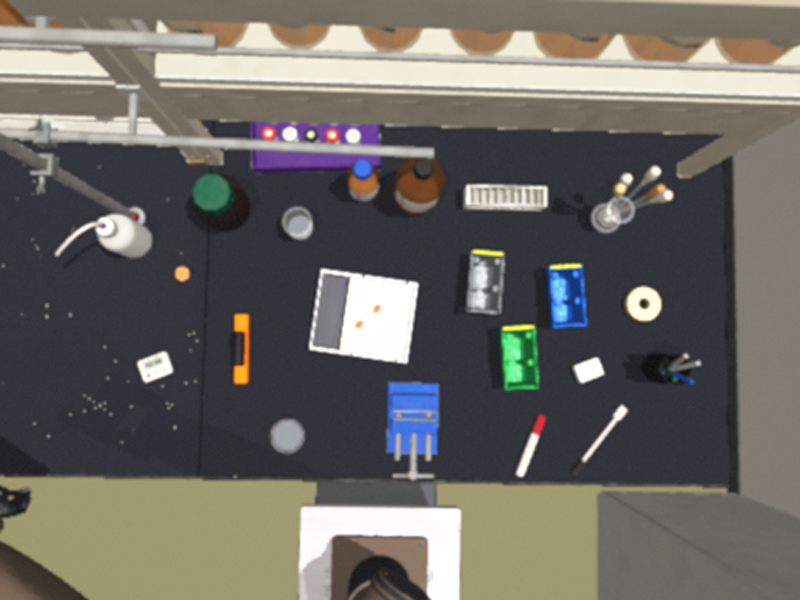

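View pics/scene0.png

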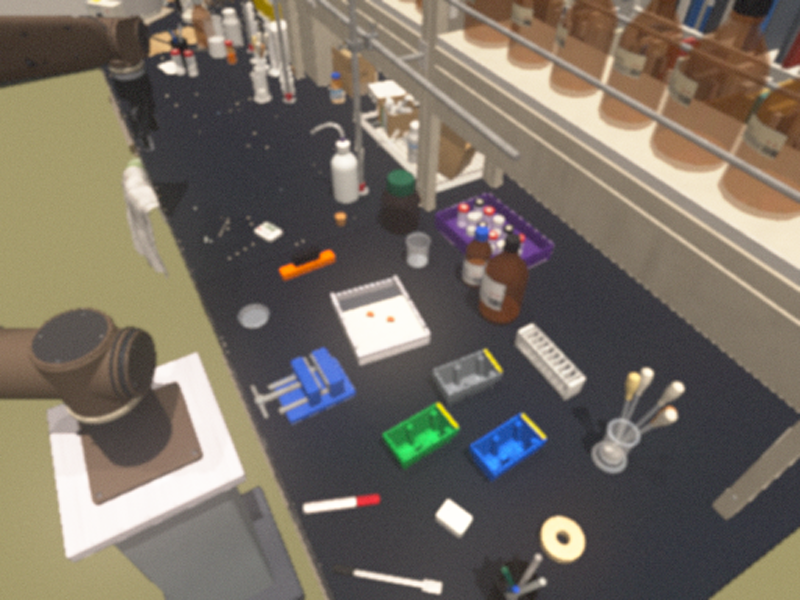

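```bash
cat > h.py <<'E'
from station import bot,cams
import cv2,numpy as np
def ray(c,uv,z):
    "pixels (n,2) -> world points on plane z"
    uv=np.asarray(uv,float).reshape(-1,2); R,t,K=(np.array(c[k]) for k in("R","t","mtx"))
    d=(np.linalg.inv(K)@np.c_[uv,np.ones(len(uv))].T).T@R; o=-R.T@t
    return o+d*((z-o[2])/d[:,2])[:,None]
def mask(c,lo,hi): return cv2.inRange(cv2.cvtColor(c["pixels"],cv2.COLOR_RGB2HSV),np.array(lo),np.array(hi))
def rects(c,m,z,amin=12):
    "blobs of a mask on plane z: (centre xy, (long,short), angle of the long axis), largest first"
    out=[]
    for k in sorted(cv2.findContours(m,cv2.RETR_EXTERNAL,cv2.CHAIN_APPROX_NONE)[0],key=cv2.contourArea,reverse=True):
        if cv2.contourArea(k)<amin: break
        p=ray(c,k[:,0],z)[:,:2].astype(np.float32)
        q=cv2.boxPoints(cv2.minAreaRect(p)); a,b=q[1]-q[0],q[2]-q[1]
        l=a if np.hypot(*a)>np.hypot(*b) else b
        out.append((q.mean(0).round(1),np.round(sorted([np.hypot(*a),np.hypot(*b)])[::-1],1),round(float((np.arctan2(l[1],l[0])+np.pi/2)%np.pi-np.pi/2),3),k[:,0].mean(0).round()))
    return out
def save(c,n,s=1.5): cv2.imwrite(f"pics/{n}.png",cv2.resize(c["pixels"][:,:,::-1],None,fx=s,fy=s,interpolation=cv2.INTER_CUBIC))
COL=dict(orange=([5,180,120],[14,255,255]),green=([50,120,60],[75,255,255]),blue=([105,120,60],[120,255,255]),yellow=([24,150,120],[32,255,255]),red=([0,120,100],[17,255,255]),white=([0,0,200],[180,40,255]))
E
python3 - <<'E'
from h import *
c=cams.camera("top")
for k,z in dict(orange=22,green=50,blue=50,yellow=45,red=20,white=25).items():
    print(k)
    for r in rects(c,mask(c,*COL[k]),z,4)[:9]:
        if r[0][0]<800: print("  ",*r)
hsv=cv2.cvtColor(c["pixels"],cv2.COLOR_RGB2HSV)
for u,v in[(182,273),(240,330),(377,308),(358,324),(485,280),(520,360),(568,300),(488,253),(330,310)]: print((u,v),hsv[int(v*.64),int(u*.64)])
for u,v,z in[(485,282,50),(368,318,25),(182,273,15),(297,222,40),(155,367,18),(589,370,22)]: print(ray(c,[u*.64,v*.64],z).round())
E
```

```text
orange
   [459.3 286.6] [137.4  31. ] 0.037 [155. 222.]
green
   [ 451.1 -266.6] [122.7  72.5] 0.067 [332. 229.]
   [742.3 365. ] [32.  17.9] -1.399 [131. 131.]
   [789.5 346. ] [25.6 13.8] 0.162 [137. 116.]
blue
   [332.2 -56.8] [139.1 100.8] 0.015 [263. 270.]
   [ 577.  -361.4] [126.4  77.5] 0.083 [362. 190.]
   [ 420.6 -593.8] [47.1 12.4] 1.174 [437. 241.]
   [338.1 -58. ] [42.9  6.1] -1.552 [264. 265.]
   [337.3 -99.4] [8.7 8.6] -0.774 [278. 266.]
yellow
   [ 514.1 -264.1] [56.4  6.2] -1.549 [331. 209.]
   [ 663.1 -203.2] [56.9  7.7] 1.504 [312. 161.]
   [ 640.7 -359.5] [54.   5.5] -1.48 [362. 169.]
red
   [794.  -61.1] [81.5 55. ] 1.368 [267. 120.]
   [460.8 287.1] [140.7  31.2] 0.037 [155. 223.]
white
   [66.8  0.8] [315.3 175.9] -1.559 [243. 348.]
   [530.8  43.1] [198.3 164.2] 1.452 [231. 201.]
   [683.6 587.6] [155.1  66.1] -1.449 [ 64. 148.]
(182, 273) [ 17 139 246]
(240, 330) [ 15 221 253]
(377, 308) [ 12 160 253]
(358, 324) [ 12 160 253]
(485, 280) [110   3 230]
(520, 360) [ 68 167 148]
(568, 300) [110 203 136]
(488, 253) [ 30 183 243]
(330, 310) [120  15 136]
[[ 601. -198.   50.]]
[[525.  34.  25.]]
[[608. 411.  15.]]
[[714. 180.  40.]]
[[418. 456.  18.]]
[[ 430. -415.   22.]]
```

```bash
cat >> h.py <<'E'
def ori(a,ref=None):
    "tool down, tool x along world angle a (mod pi)"
    return [np.pi,0,a]
def go(p,a,lim=2.6):
    "joint move, tool down, closing line square to angle a; picks the half turn with the smaller last joint"
    best=None
    for k in(-1,0,1,2):
        q=bot.inverse_kinematics(list(map(float,p)),[np.pi,0,float(a+k*np.pi)])
        if q is not None and abs(q[5])<lim and (best is None or abs(q[5])<abs(best[0][5])): best=(q,a+k*np.pi)
    bot.movej(best[0]); return best[1]
def line(x,y,z,**k): return bot.move_l([float(x),float(y),float(z)],**k)
E
python3 - <<'E'
from h import *
print(go([500,90,400],0), bot.read_qpos().round(2) if hasattr(bot.read_qpos(),'round') else bot.read_qpos())
bot.dwell(.3)
c=cams.camera("wrist"); save(c,"w1"); R=np.array(c["R"]); print((-R.T@c["t"]).round(),R.round(2).tolist(),np.round(c["mtx"]).tolist(),bot.read_eef_pos())
for k,z in dict(orange=22,red=29,white=25).items():
    print(k)
    for r in rects(c,mask(c,*COL[k]),z,40)[:9]: print("  ",*r)
print(bot.read_t())
E
```

```text
0.0 [-0.02 -0.17  1.76  0.    1.54  1.55]
[568.  91. 534.] [[0.0, -1.0, -0.0], [-0.96, -0.0, 0.27], [-0.27, 0.0, -0.96]] [[307.0, 0.0, 253.0], [0.0, 307.0, 198.0], [0.0, 0.0, 1.0]] [499.99636112  90.24539231 399.89886089]
orange
   [462.5 286.1] [136.8  25.7] 0.024 [141. 174.]
red
   [464.  281.9] [134.9  30.7] 0.017 [141. 173.]
   [607.1 403.4] [33.9 26.9] 1.101 [52. 84.]
   [547.6  17.2] [15.3 12.5] -0.755 [299. 125.]
   [515.4  52.9] [15.9 11.6] -0.776 [277. 145.]
white
   [531.6  42.9] [197.4 162.8] 1.449 [269. 130.]
   [144.2  22. ] [265.5  51.4] -1.569 [289. 331.]
   [425.2 450.3] [58.2 42.1] -1.194 [ 45. 197.]
   [ 267.9 -281. ] [84.7 13.4] -0.374 [454. 279.]
   [ 618.1 -190.9] [34.9 10.1] -0.02 [436.  77.]
2.7333
```

View pics/w1.png

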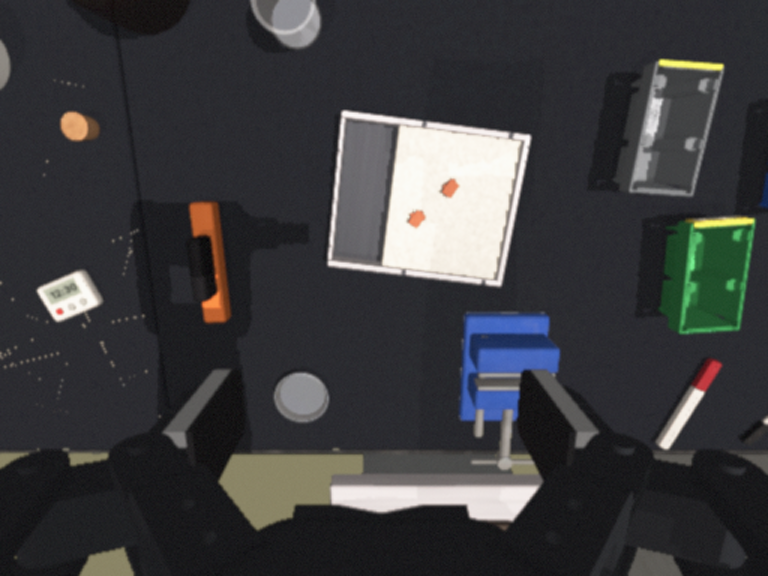

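Run:
```python
from h import *
c=cams.camera("wrist")
P=lambda u,v,z: ray(c,[u/1.5,v/1.5],z)[0,:2].round(1)
print("edge",P(398,125,25),P(383,265,25),"wall",P(343,112,25),P(329,265,25),"curb",P(529,134,33),P(500,286,33))
a=go([470,286,200],0.03); bot.dwell(.3)
c=cams.camera("wrist"); save(c,"w2")
m=mask(c,[4,150,60],[18,255,255]); 
for r in rects(c,m,22,300): print(r)
```

```text
edge [610.3  72.7] [462.   87.9] wall [622.8 129.6] [462.  148.7] curb [601.  -61.7] [439.8 -43.4]
(array([460.7, 287.7], dtype=float32), array([136.8,  26.4], dtype=float32), 0.02, array([255., 167.]))
```

View pics/w2.png

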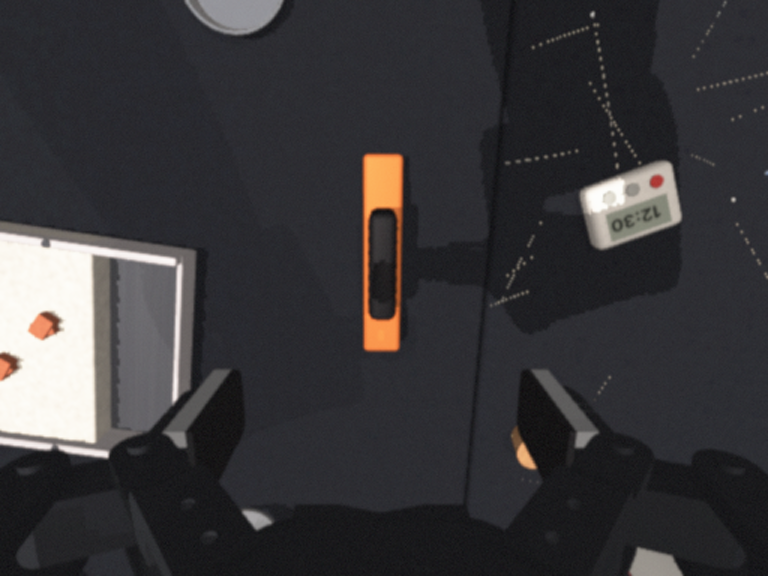

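```bash
cat >> h.py <<'E'
PC=np.array([528.5,16.2]); PA=-0.115
def pl(x,y): c,s=np.cos(PA),np.sin(PA); return PC+[c*x-s*y,s*x+c*y]
E
python3 - <<'E'
from h import *
bot.move_gripper(60)
a=go([460.7,287.7,90],.02); line(460.7,287.7,34,speed=120)
bot.move_gripper(10,60); print(bot.read_width(),bot.read_grasp_force())
line(460.7,287.7,110)
a=go([*pl(0,-32),110],PA); print(a)
line(*pl(0,-32),75)
hit=line(*pl(0,-32),57,speed=30,f_stop=4); z=bot.read_eef_pos()[2]; print(hit,z,bot.read_wrist_force())
line(*pl(0,-32),z+.7,speed=30)
line(*pl(0,60),z+.7,speed=60); print(bot.read_wrist_force(),bot.read_width())
line(*pl(0,40),z+1,speed=80); line(*pl(0,40),z+60)
a=go([460.7,287.7,110],.02); line(460.7,287.7,45)
print(line(460.7,287.7,30,speed=30,f_stop=5),bot.read_eef_pos())
bot.move_gripper(50); line(460.7,287.7,120)
go([500,90,400],0); bot.dwell(.3)
c=cams.camera("wrist"); save(c,"w3"); 
for k,z in dict(orange=22,red=12).items():
    print(k)
    for r in rects(c,mask(c,*COL[k]),z,30)[:9]: print("  ",*r)
print(bot.read_t())
E
```

```text
17.012683981413964 59.59928333759308
-0.115
True 59.79822666914504 [ 1.63287053 -0.19739479  2.86530515]
[ 0.81231463 -0.09590126 -2.18710545] 17.03858652006023
True [461.54696884 287.77591476  34.62699839]
orange
   [462.6 287. ] [136.7  26.4] 0.019 [140. 174.]
red
   [461.3 289.4] [141.   31.6] 0.014 [141. 173.]
   [611.3 414.5] [35.1 28.7] -1.158 [51. 84.]
   [517.4 109.8] [16.5 15.5] 0.778 [242. 143.]
   [556.5  94.5] [17.3  9.1] -0.391 [251. 119.]
21.4167
```

View pics/w3.png

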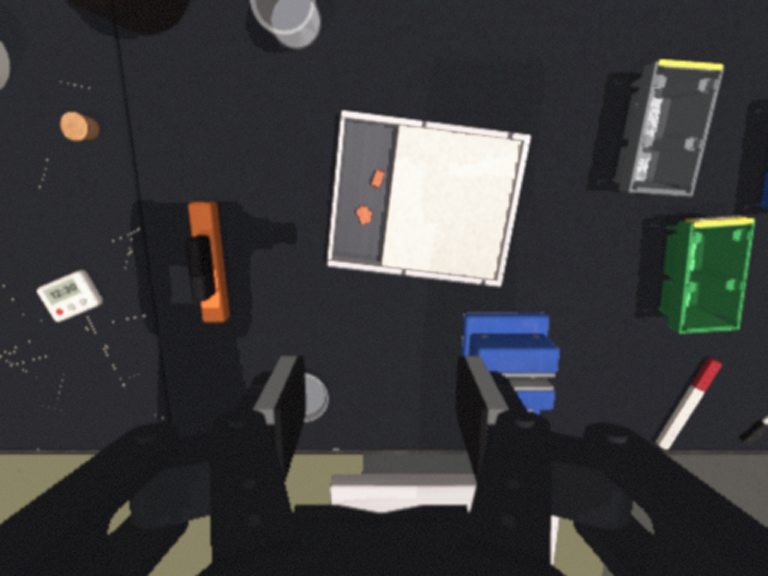

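```bash
cat >> h.py <<'E'
def look(xy,a,z=230,n=None):
    bot.move_gripper(85); go([*xy,z],a); bot.dwell(.25); c=cams.camera("wrist")
    if n: save(c,n)
    return c
E
python3 - <<'E'
from h import *
c=look([610,-198],-.07,230,"w4")
for r in rects(c,mask(c,*COL["yellow"]),50,100): print(r)
hsv=cv2.cvtColor(c["pixels"],cv2.COLOR_RGB2HSV)
for lo in(50,70,90):
  print(lo,rects(c,cv2.inRange(hsv,np.array([0,0,lo]),np.array([180,70,255])),56,2000))
c=look(np.add([609,408],[0,0]),0,230,"w5")
for r in rects(c,mask(c,*COL["red"]),26,100): print(r)
print(bot.read_t())
E
```

```text
50 [(array([ 593.3, -198.3], dtype=float32), array([597.4, 360.8], dtype=float32), 1.502, array([263., 182.])), (array([ 363.1, -423.1], dtype=float32), array([119.2,  93. ], dtype=float32), 1.229, array([438., 359.])), (array([398.1,  61.6], dtype=float32), array([116.5,  89.3], dtype=float32), -1.399, array([ 75., 363.]))]
70 [(array([ 603.2, -198.8], dtype=float32), array([596.5, 341. ], dtype=float32), 1.502, array([261., 147.])), (array([ 602.7, -197.3], dtype=float32), array([124.3,  70.2], dtype=float32), -0.068, array([255., 182.]))]
90 [(array([543.5,   9.3], dtype=float32), array([180.8, 160.1], dtype=float32), 1.447, array([ 72., 244.])), (array([ 602.8, -197.6], dtype=float32), array([122.2,  67.2], dtype=float32), -0.068, array([254., 181.])), (array([ 756.9, -237.6], dtype=float32), array([160.4,  28.9], dtype=float32), 1.502, array([285.,  14.])), (array([759.6, -35.3], dtype=float32), array([121.6,  42.9], dtype=float32), -1.486, array([62., 31.])), (array([ 736., -415.], dtype=float32), array([51.1, 47.1], dtype=float32), 0.153, array([487.,  27.]))]
(array([484.3, 293.6], dtype=float32), array([95.4, 31.3], dtype=float32), 0.021, array([148.,  62.]))
(array([471.5, 296.4], dtype=float32), array([67.9, 18.9], dtype=float32), -0.302, array([140.,  42.]))
26.1667
```

View pics/w4.png

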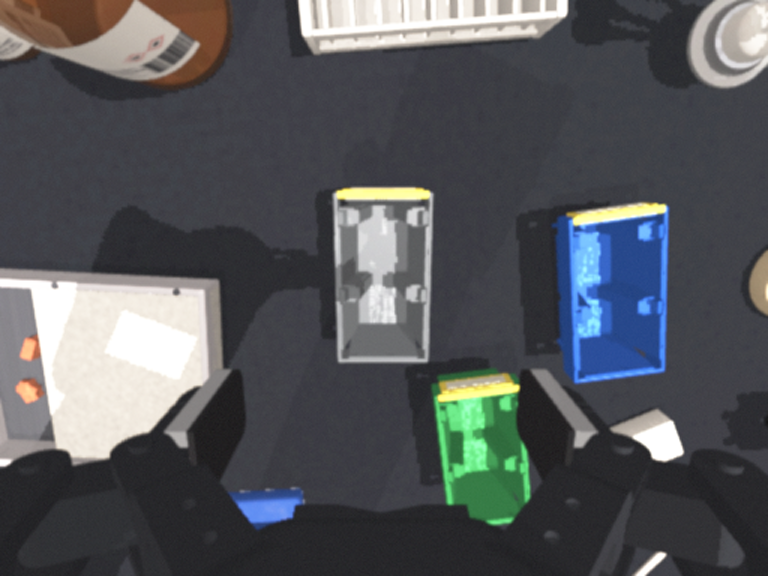

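View pics/w5.png

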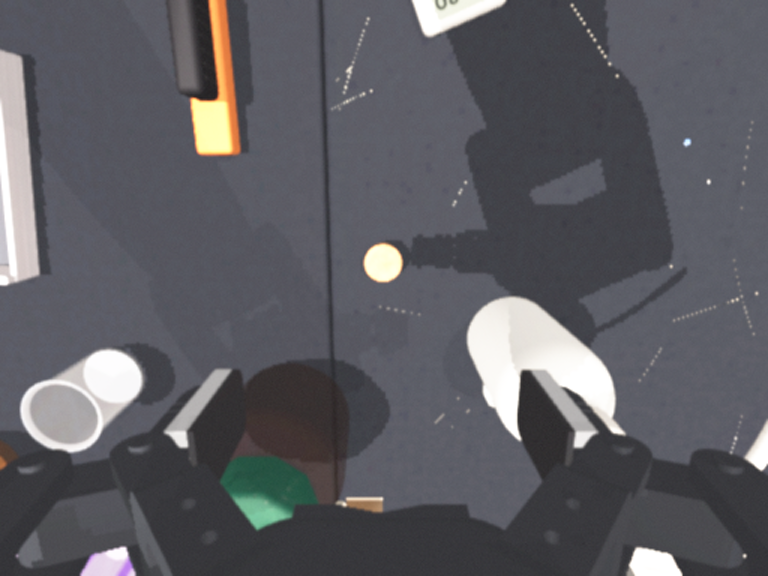

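```bash
cat >> h.py <<'E'
def grab(xy,a,z,w=40,f=60):
    a=go([*xy,130],a); line(*xy,z,speed=120); bot.move_gripper(w,f); print("width",bot.read_width()); line(*xy,z+3,speed=60); return a
E
python3 - <<'E'
from h import *
c=cams.camera("wrist")
m=mask(c,[8,50,150],[30,255,255])
for r in rects(c,m,26,300): print(r)
G=[602.7,-197.4]
a=grab(G,-.068,28); line(*G,120)
a=go([*PC,120],PA); line(*PC,60)
print(line(*PC,50,speed=30,f_stop=6),bot.read_eef_pos(),a)
bot.move_gripper(85); line(*PC,130)
c=look(PC,PA,230,"w6")
hsv=cv2.cvtColor(c["pixels"],cv2.COLOR_RGB2HSV)
print(rects(c,mask(c,*COL["yellow"]),75,80))
print(bot.read_t())
E
```

```text
(array([484.3, 293.5], dtype=float32), array([95.4, 31. ], dtype=float32), 0.02, array([145.,  55.]))
(array([609.1, 409.7], dtype=float32), array([29.5, 28.7], dtype=float32), -0.467, array([255., 175.]))
width 65.31917804812612
True [530.63770231  15.73446426  54.65770475] -0.115
[]
34.4833
```

View pics/w6.png

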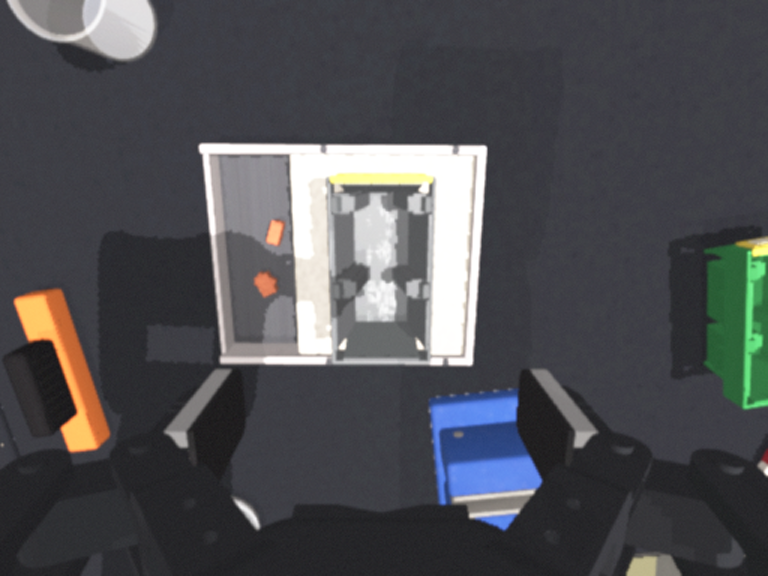

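```bash
cat >> h.py <<'E'
def quad(c,px,z):
    p=ray(c,np.array(px,float)/1.5,z)[:,:2]; tl,tr,br,bl=p
    d=(tl+tr-bl-br)/2; return p.mean(0).round(1),np.hypot(*d).round(1),np.hypot(*(tl-tr)).round(1),np.arctan2(d[1],d[0]).round(3)
E
python3 - <<'E'
from h import *
c=cams.camera("wrist")
g=quad(c,[(330,178),(433,178),(435,361),(331,362)],81); print(g)
S=[609.1,409.7]
bot.move_gripper(55)
a=go([*S,140],0); print(a); line(*S,11,speed=120); bot.move_gripper(15,25); print(bot.read_width())
line(*S,150); line(*S,170)
P=g[0]+17*np.array([np.cos(PA),np.sin(PA)])
go([*P,160],PA); line(*P,93,speed=100); print(bot.read_width())
bot.move_gripper(45); line(*P,180)
c=look(g[0],PA,230,"w7"); print(bot.read_t())
E
```

```text
(array([530.2,  15.3]), np.float64(117.5), np.float64(60.9), np.float64(-0.106))
3.141592653589793
27.115373157318555
26.82759023916599
45.35
```

View pics/w7.png

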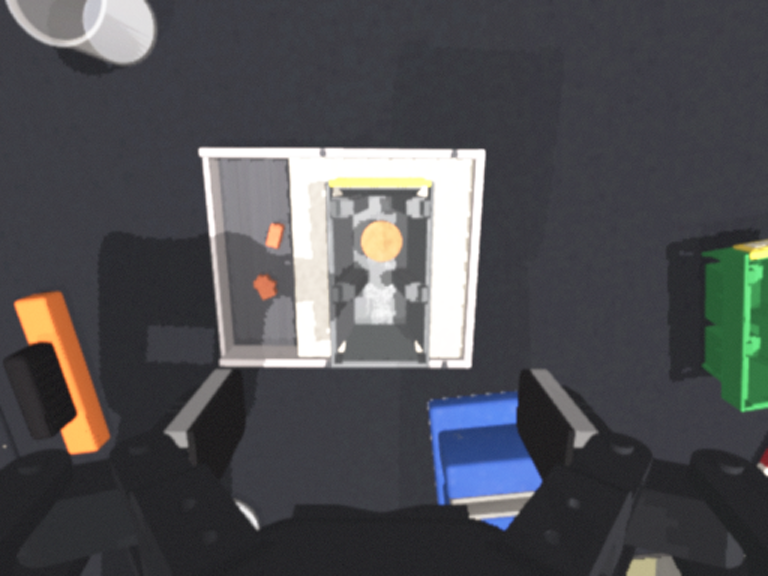

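```bash
cat >> h.py <<'E'
def fgo(p,a):
    "tool down at exactly angle a"
    for k in(-2*np.pi,0,2*np.pi):
        q=bot.inverse_kinematics(list(map(float,p)),[np.pi,0,float(a)])
        if q is not None and abs(q[5])<2.8: bot.movej(q); return q
    raise RuntimeError("no ik")
def plan(p,yaw,pt,yt):
    "half turn k so that both the grasp at (p,yaw) and the place at (pt,yt) are in range"
    out=[]
    for k in(0,1):
        q=[bot.inverse_kinematics([*map(float,x),130.],[np.pi,0,float(y+k*np.pi)]) for x,y in((p,yaw),(pt,yt))]
        if all(i is not None and abs(i[5])<2.75 for i in q): out.append((max(abs(i[5]) for i in q),k*np.pi))
    print(out); return min(out)[1]
def tote(c,col,z=56):
    m=mask(c,*COL[col]); y=mask(c,*COL["yellow"])
    print(rects(c,m,z,2000)); print(rects(c,y,z-6,80)); return rects(c,m,z,2000)
E
python3 - <<'E'
from h import *
c=look([575,-361],.09,230,"w8"); tote(c,"blue"); tote(c,"green"); print(bot.read_qpos(),bot.read_t())
E
```

```text
[(array([ 578.5, -361.6], dtype=float32), array([121.1,  67.2], dtype=float32), 0.077, array([251., 167.]))]
[]
[(array([ 459.5, -268.8], dtype=float32), array([129.3,  69.4], dtype=float32), 0.071, array([169., 267.]))]
[]
[-7.08509223e-01  3.01074144e-01  1.57521813e+00  4.49333519e-05
  1.26505688e+00  7.71068781e-01] 47.2833
```

View pics/w8.png

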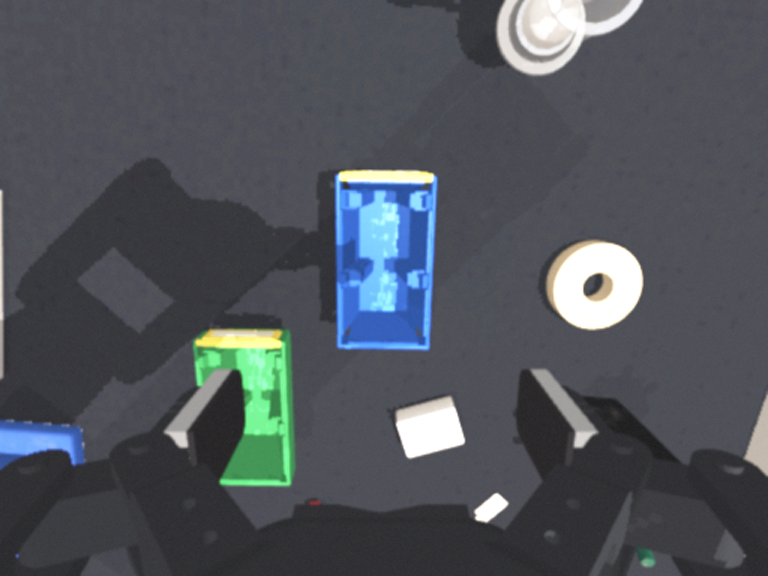

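```bash
cat >> h.py <<'E'
def stack(p,yaw,pt,yt,zt):
    k=plan(p,yaw,pt,yt)
    bot.move_gripper(85); fgo([*p,130],yaw+k); line(*p,28,speed=120); bot.move_gripper(40,60); print("w",bot.read_width())
    line(*p,zt+50); fgo([*pt,zt+50],yt+k); line(*pt,zt+15,speed=120)
    print(line(*pt,zt-3,speed=25,f_stop=8),bot.read_eef_pos().round(1),bot.read_wrist_force().round(1))
E
sed -i 's/    for k in(-2\*np.pi,0,2\*np.pi):\n//' h.py
python3 - <<'E'
from h import *
stack([578.5,-361.6],.077,[530.4,15.5],-.11+np.pi,103)
c=cams.camera("scene"); print(bot.read_qpos().round(2),bot.read_t())
E
```

```text
[(np.float64(1.6228990022456526), 0.0), (np.float64(2.3548875117406616), 3.141592653589793)]
w 65.13406102841738
True [530.6  15.5 104.7] [-0.4 -0.5  4.9]
[-0.16  0.13  2.03  0.    0.98 -1.62] 53.4
```

Run:
```python
from h import *
bot.move_gripper(85); line(530.4,15.5,170)
c=look([455,-267],.07,230); r=tote(c,"green")[0]
stack(r[0],r[2],[530.4,15.5],-.11,153)
bot.move_gripper(85); line(530.4,15.5,230); go([480,20,330],PA); bot.dwell(.3)
c=cams.camera("wrist"); save(c,"w9",1.5)
c=cams.camera("scene"); cv2.imwrite("pics/s9.png",cv2.resize(c["pixels"][140:270,180:340,::-1],None,fx=4,fy=4,interpolation=cv2.INTER_CUBIC)); print(bot.read_t())
```

```text
[(array([ 454.6, -266.8], dtype=float32), array([119.3,  66.8], dtype=float32), 0.071, array([254., 176.]))]
[]
[(np.float64(1.5186936513441411), 0.0), (np.float64(2.365130411210917), 3.141592653589793)]
w 64.94561276834037
True [530.4  15.5 154.3] [-0.5  0.5  3.9]
64.3083
```

View pics/w9.png

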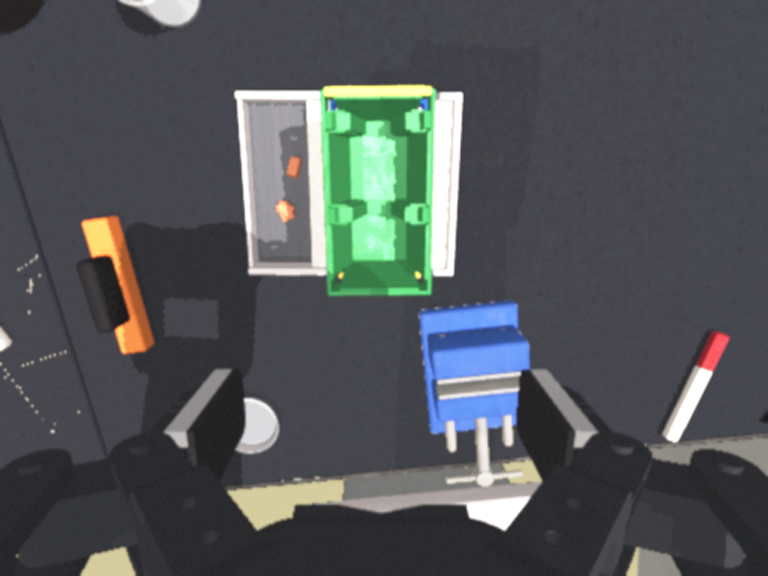

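View pics/s9.png

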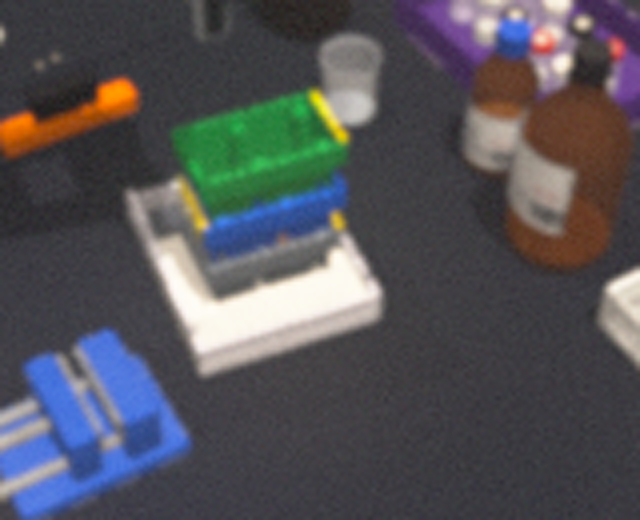

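The stack is level, the labels alternate, both chips are in the trough and the scraper is upright on the bench, so I'm handing in.

```bash
python3 -c "
from station import bot
print(bot.finish_job())"
```

```text
the job is handed in; nothing more can be done
None
```

I handed the job in at about 64 s of the 210 s allowed; the hand-in call gave no verdict, but my last pictures showed both chips in the trough, the scraper standing on the bench, the grey tote central on the plate, and blue then green stacked level on it with labels alternating. The only stopper I found was upright in the grey tote when I checked, just before stacking.

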